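Weigh up the reagent jars and put them away in the folding-door chest

ROBOT

A 6-joint arm with a two-finger parallel gripper is mounted at the origin on a cart in front of the work surface, level with it; the furniture and walls round the work are solid. World frame = base frame: x ahead of the robot, y to its left, z up, the work surface at z = 0. Lengths are in mm, angles in rad, forces in N, time in s.
With the tool pointing down it reaches from about 300 to 775 mm from the base axis. Payload 14.6 kg.
Tool frame: the origin (TCP) lies at the very end of the fingers, on their centre line; the grasp point (between the pads) lies 19 mm behind it (manip.grip_point_offset is the distance from the TCP to the grasp point, in mm); z points along the fingers, y is the line along which they close (so a half turn about z gives the same grasp; the last joint's range is limited). The gripper opens to 94 mm and grips with 3 to 60 N. Pads are 16 mm wide; open, the fingers measure 119 mm over their backs; the gripper's body (75 mm by 177 mm) begins 78 mm behind the grasp point.
Start: joints at [-1.321, 0.3, 1.521, -0, 1.321, -0.067], TCP at [171.333, -522.622, 205.446] pointing down, gripper open.
Joint ranges: [-3.03, 3.03], [-0.79, 2.21], [0.23, 2.52], [-1.04, 4.18], [0, 3.07], [-2.55, 2.55]. Speed limits (rad/s): [2.22, 2.22, 2.57, 3.14, 3.14, 3.14].

INTERFACE

Orientations are given as [roll, pitch, yaw] about the fixed x, y, z axes, in that order (R = Rz(yaw) Ry(pitch) Rx(roll)).
In Python, from cell import telemetry, eyes, manip gives the robot as it stands.
- The arm moves only by the tool play_rows, never from a script. Its arguments are lists of equal length, an entry for each row: "translation": the shift along the world's x, y, z in m, a list of three; "yaw": the turn about the world's z in rad. A call has 1 to 12 rows; each row is the pose to reach, as a shift and turn from the pose commanded when the call began; what a row does not reach only later rows make up. A row lasts 1/8 s, in which the tool goes at most 62.5 mm and 10.7 degrees, less where a joint would pass 70% of its speed; a pose out of reach is approached as far as the arm can. A call with a gripper value outside its range is refused whole. "hand" is the opening, from 0 (shut) to 1 (fully open), set as the call begins (left out, the last holds). The fingers move at their own pace and stop on an object; "force" is the grip in N (left out, the last holds). Time passes only in rows, so rows that repeat a pose let the fingers close. It gives the time, the measured TCP pose, the force, the opening and the grip force at its end, in the units of the state.
- telemetry.read_state(): the state, without advancing time (a new reading comes with each control period).
- eyes.camera(name): name is "scene" or "top"; returns a dict with "pixels" (400x640x3 uint8, red, green, blue), "fx", "fy", "cx", "cy" (pixels), "dist_coeffs" ([k1, k2, p1, p2, k3] as OpenCV has them; the pictures are not rectified), "cam_to_world" (4x4, takes a point from camera to world coordinates). Camera axes: x right, y up, looking along -z (the intrinsics and any distortion apply to the point x, -y, -z); pixel columns grow to the right and rows downward; lengths in mm; the calibration is good to about 2 mm. A picture is of the moment at which its call begins. There is no depth.
- manip.sign_off(): hands the job in; it is judged then, once.
The state is a dict: "clock": time; "joints": joint angles; "qd": joint speeds; "effort": joint torques, N m; "eef_pos": TCP position; "eef_rot": TCP orientation; "wrist_force": force on the tool from outside, world axes, zero at the start; "moment": the same for the moment, N m; "finger_gap": finger opening in mm; "finger_force": force on a finger pad.
Only numpy, scipy, OpenCV 4.12 (cv2) and the standard library are available. Lean on these libraries where they do the work, as an engineer would, in place of code of your own. Each camera call takes 0.05 s, during which the arm holds its last target. There are 200 camera calls.

TASK

Swing the hasp off and push the chest's folding top door back at its fold until both leaves stand together at the hinge end. Lift each of the identical opaque jars to feel whether it is full or used up: full jars go into the chest, used-up ones into the grey returns tray. When all are sorted, fold the door flat shut again and swing the hasp back over its staple; leave the amber bottle, the tape roll and the beaker where they are.

Things in the scene. Friction and masses are not known exactly. Their poses are not given: they have to be found in the camera images.
- chest: white dry-store chest fixed on the worktop, 230 (its x) x 320 (its y) x 85 mm to the rim, walls and floor 8 mm, aluminium tracks 14 mm high along the long rims; origin at the centre of its underside; grey folding top door hinged at the +y end, hasp at the -y end. With the door folded back the opening is clear from the -y end to about y = +50 mm in its frame
- chest_floor (a point): centre of the chest's inner floor (inside 214 x 304 mm), 8 mm above the worktop; axes as the chest's
- door_leaf (a joint): angle a of the first leaf of the folding top door: 0 = flat shut, 1.35 rad = folded right back (stop). The second leaf hangs on the first's far edge (the fold) and its own far edge runs in the tracks, so it leans as much the other way. The fold rises as it goes towards the hinge end. Takes about 4 N at the fold; friction holds the door where it is left
- door_pivot (a point): middle of the first leaf's hinge axis (along the chest's x), at the chest's +y end, 92 mm above the worktop. Leaves 140 mm long, 202 mm wide, 8 mm thick. At angle a the fold lies 140*cos(a) mm from here towards the chest's -y and 140*sin(a) mm above
- door_pull (a point): middle of the steel pull bar at the fold: 10 mm thick, 80 mm long along the chest's x, on the second leaf 14 mm from the fold, 38 mm off the leaf's middle plane; door shut: level, 130 mm above the worktop. Can be gripped from above or hooked. At angle a it is, from door_pivot, -154*cos(a)-38*sin(a) mm along the chest's y and 126*sin(a)+38*cos(a) mm up, turning with the second leaf
- hasp (a joint): angle of the steel hasp: 0 = lying flat over the door's edge with the staple through its slot (this holds the door), 1.57 = upright, 2.3 rad = swung right off (stop), where its weight keeps it; past upright it falls to either side by itself
- hasp_pivot (a point): middle of the hasp's hinge axis (along the chest's x) at the chest's -y end, 101 mm above the worktop
- hasp_tab (a point): middle of the hasp's turned-up finger tab, 32 mm wide along the chest's x, 4 mm thick, 30 mm tall; 62 mm along the strap from hasp_pivot and 18 mm square to it (above it when flat: then 23 mm over the door's surface). The strap is 28 mm wide: the tab can be pinched across its width from above and swung in an arc about hasp_pivot, turning between the fingers
- returns_tray: grey open plastic tray fixed on the worktop, 130 (its x) x 230 (its y) x 45 mm, floor and walls 4 mm, origin at the centre of its underside: the place for used-up jars
- jar_1: opaque screw-cap reagent jar, 36 mm across, 68 mm tall, origin at the centre of its underside, z up its axis; one of up to six that look the same: a full one weighs about 0.30 kg, a used-up one about 0.03 kg, and which this is can only be felt by lifting it; may be absent
- jar_2: opaque screw-cap reagent jar, 36 mm across, 68 mm tall, origin at the centre of its underside, z up its axis; one of up to six that look the same: a full one weighs about 0.30 kg, a used-up one about 0.03 kg, and which this is can only be felt by lifting it; may be absent
- jar_3: opaque screw-cap reagent jar, 36 mm across, 68 mm tall, origin at the centre of its underside, z up its axis; one of up to six that look the same: a full one weighs about 0.30 kg, a used-up one about 0.03 kg, and which this is can only be felt by lifting it; may be absent
- jar_4: opaque screw-cap reagent jar, 36 mm across, 68 mm tall, origin at the centre of its underside, z up its axis; one of up to six that look the same: a full one weighs about 0.30 kg, a used-up one about 0.03 kg, and which this is can only be felt by lifting it; may be absent
- jar_5: opaque screw-cap reagent jar, 36 mm across, 68 mm tall, origin at the centre of its underside, z up its axis; one of up to six that look the same: a full one weighs about 0.30 kg, a used-up one about 0.03 kg, and which this is can only be felt by lifting it; may be absent
- jar_6: opaque screw-cap reagent jar, 36 mm across, 68 mm tall, origin at the centre of its underside, z up its axis; one of up to six that look the same: a full one weighs about 0.30 kg, a used-up one about 0.03 kg, and which this is can only be felt by lifting it; may be absent
- amber_bottle: small amber glass bottle with black cap, 33 mm across, 65 mm tall, origin at the centre of its underside; leave it alone
- tape_roll: roll of masking tape lying flat, 88 mm across, 24 mm high, origin at the centre of its underside; leave it alone
- plastic_beaker: clear plastic beaker, 90 mm across, 104 mm tall, origin at the centre of its underside; leave it alone

How it is judged:
By the outcome, as a careful person would: the job done as asked, in the order asked, and still so for the second after the job is handed in, with the robot touching nothing.
Of jar_1, jar_2, jar_3, jar_4, jar_5, jar_6 only 4 to 5 are there at a start; the rules pass over those that are not, and their reading is None.
At some moment in a run one of jar_1, jar_2, jar_3, jar_4, jar_5, jar_6 may be knocked a few centimetres aside while the robot is not near it.
It also fails if it takes over 210 s, if anything falls off the work surface, if the arm or the gripper's body presses on something with over 40 N, if the wrist force passes 120 N, or if a joint passes its speed limit or range.

## Working session

There is one attempt and no reset: what is moved stays moved. The work goes in short steps, Python scripts to look and compute and a tool call to move; the robot and the scene stay as the last step left them, time stands still between calls to the robot, and variables do not carry over. Pictures are saved under pics/ and viewed, at most 14 in all, crops included, and the job is handed in when it is done.

Besides the shell and the picture viewer there is one more tool, called after "Emit:" as a command line: name --pt "numbers of a row" for each row, then --argument value for the rest. play_rows: Moves the arm, as the interface text tells. Its arguments: {"type":"object","properties":{"translation":{"type":"array","items":{"type":"array","items":{"type":"number"}}},"yaw":{"type":"array","items":{"type":"number"}},"hand":{"type":"number"},"force":{"type":"number"}},"required":["translation","yaw"]}

```bash
ls; mkdir -p pics
cat > h.py <<'E'
import numpy as np, cv2
from cell import telemetry, eyes, manip
def shot(name,fn=None):
    c=eyes.camera(name)
    if fn: cv2.imwrite('pics/'+fn,c['pixels'][:,:,::-1])
    return c
def K(c): return np.array([[c['fx'],0,c['cx']],[0,c['fy'],c['cy']],[0,0,1.]])
def ray(c,uv):
    p=cv2.undistortPoints(np.array(uv,float).reshape(-1,1,2),K(c),np.array(c['dist_coeffs'],float)).reshape(-1,2)
    T=np.array(c['cam_to_world']); d=np.c_[p[:,0],-p[:,1],-np.ones(len(p))]@T[:3,:3].T
    return T[:3,3],d
def at(c,uv,z):
    o,d=ray(c,uv); s=(np.asarray(z)-o[2])/d[:,2]; return o+s[:,None]*d
def proj(c,P):
    T=np.array(c['cam_to_world']); q=(np.array(P,float).reshape(-1,3)-T[:3,3])@T[:3,:3]
    q=q*[1,-1,-1]
    return cv2.projectPoints(q,np.zeros(3),np.zeros(3),K(c),np.array(c['dist_coeffs'],float))[0].reshape(-1,2)
E
python3 - <<'E'
from h import *
for n in('top','scene'):
    c=shot(n,n+'0.png'); print(n,np.round(c['cam_to_world'],2).tolist(),c['fx'],c['dist_coeffs'])
print(telemetry.read_state())
E
```

```text
pics
top [[0.02, 0.99, -0.15, 434.72], [-1.0, 0.02, -0.01, -53.91], [-0.0, 0.15, 0.99, 1320.9], [0.0, 0.0, 0.0, 1.0]] 407.4326767716052 [0.01822757 0.         0.         0.         0.        ]
scene [[-0.74, 0.3, -0.6, -168.72], [-0.67, -0.35, 0.65, 787.03], [-0.02, 0.89, 0.46, 695.06], [0.0, 0.0, 0.0, 1.0]] 417.10407572363476 [-0.08269314  0.          0.          0.          0.        ]
{'clock': 0.1, 'joints': array([-1.32061040e+00,  3.00407679e-01,  1.52154364e+00, -4.49499590e-05,
        1.32068429e+00, -6.65929644e-02]), 'qd': array([ 0.00127375,  0.00079554,  0.00015997, -0.00093681, -0.00065156,
        0.00154252]), 'effort': array([ 1.48044295e-03, -5.32641792e+01, -3.53283906e+01,  7.08934455e-02,
        2.34650873e-02, -7.83765245e-05]), 'eef_pos': array([ 171.25842154, -522.40155053,  204.93695389]), 'eef_rot': array([-3.14054911e+00, -2.59590956e-05,  3.16790025e-01]), 'wrist_force': array([-0.23564764, -0.83392981,  0.10682376]), 'moment': array([0.00816052, 0.01556357, 0.00573434]), 'finger_force': 0.0, 'finger_gap': 94.03874630525097}
```

View pics/top0.png

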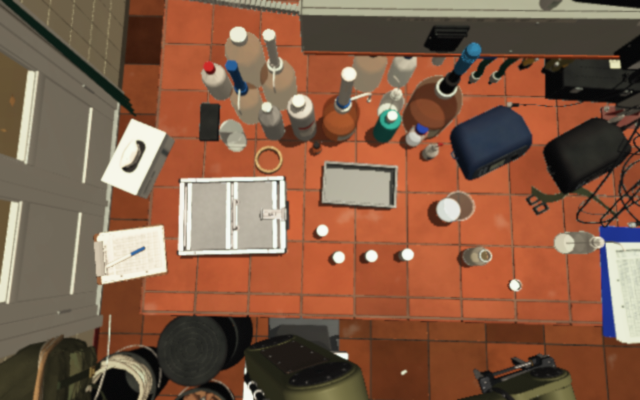

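View pics/scene0.png

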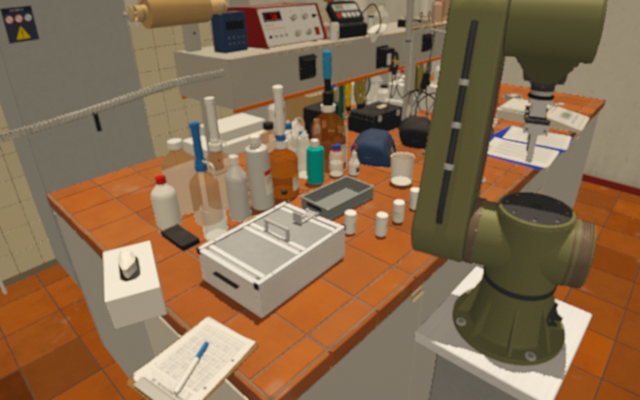

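Run:
```python
from h import *
a=cv2.imread('pics/top0.png'); 
b=cv2.resize(a[140:300,170:290],None,fx=4,fy=4,interpolation=3); d=cv2.resize(a[170:310,300:540],None,fx=3.3,fy=3.3,interpolation=3)
cv2.imwrite('pics/c1.png',cv2.resize(b,(450,600)));cv2.imwrite('pics/c2.png',d)
c=shot('top')
P=[(321,231),(338,257),(371,256),(406,255),(448,209),(515,285)]
print(at(c,P,68).round(0))
print(at(c,[(179,178),(285,178),(286,254),(179,254)],99).round(0))
print(at(c,[(327,163),(397,166),(396,209),(322,204)],45).round(0))
print(at(c,[(268,160)],24).round())
```

```text
[[ 520.  -70.   68.]
 [ 443. -123.   68.]
 [ 448. -223.   68.]
 [ 454. -329.   68.]
 [ 597. -460.   68.]
 [ 373. -653.   68.]]
[[670. 367.  99.]
 [678.  44.  99.]
 [448.  33.  99.]
 [441. 351.  99.]]
[[ 740.  -85.   45.]
 [ 735. -309.   45.]
 [ 597. -305.   45.]
 [ 607.  -71.   45.]]
[[751. 108.  24.]]
```

View pics/c1.png

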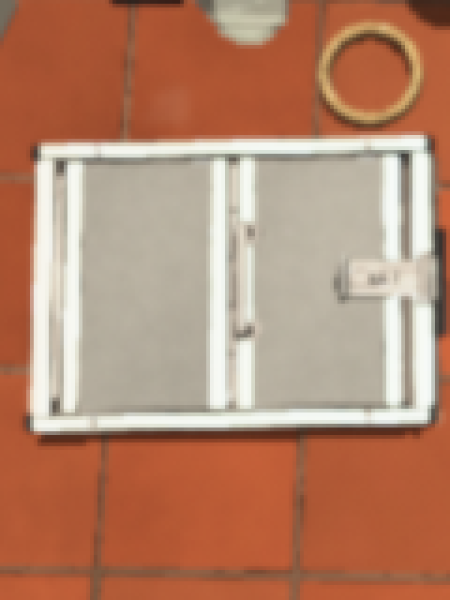

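View pics/c2.png

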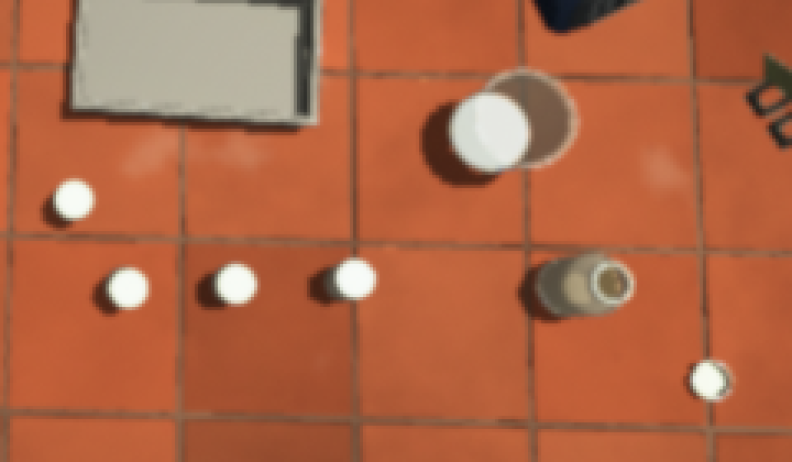

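```bash
cat >> h.py <<'E'
def chest(pose,P):
    x,y,t=pose; P=np.array(P,float).reshape(-1,3); c,s=np.cos(t),np.sin(t)
    return np.c_[x+c*P[:,0]-s*P[:,1],y+s*P[:,0]+c*P[:,1],P[:,2]]
E
python3 - <<'E'
from h import *
from scipy.optimize import least_squares
c=shot('top')
# outer corner pixel of track tops (from 3.75x crop, offsets 170,140)
px=np.array([(35,145),(432,135),(437,425),(30,430)])/3.75+[170,140]-0.3
M=[(115,160,99),(115,-160,99),(-115,-160,99),(-115,160,99)]
r=least_squares(lambda p:(proj(c,chest(p,M))-px).ravel(),[559,199,.03]); print(r.x.round(3),r.fun.round(2))
p=r.x
s=shot('scene')
def cross(im,P,f,o,col):
    for q in (P-o+.5)*f-.5: cv2.drawMarker(im,tuple(int(v) for v in q.round()),col,cv2.MARKER_CROSS,9,1)
feats=np.array(M+[(0,-155,101),(0,-93,119),(-40,-14,130),(40,-14,130),(0,140,92),(0,0,96)])
jars=np.array([(520,-70,68),(443,-123,68),(448,-223,68),(454,-329,68)])
ims=[]
for cc,(x0,y0,x1,y1),f in((c,(172,140,292,262),4.9),(s,(195,180,355,320),5)):
    im=cc['pixels'][y0:y1,x0:x1,::-1]; im=cv2.resize(im,None,fx=f,fy=f,interpolation=cv2.INTER_CUBIC)
    cross(im,proj(cc,chest(p,feats)),f,np.array([x0,y0]),(0,0,255)); cross(im,proj(cc,jars),f,np.array([x0,y0]),(255,0,0)); ims.append(im)
cv2.imwrite('pics/f1.png',ims[0]);cv2.imwrite('pics/f2.png',ims[1]); print(ims[1].shape)
E
```

```text
[5.60962e+02 1.99810e+02 4.50000e-02] [ 0.79  0.19 -0.2   0.56 -0.64 -0.92  0.07  0.24]
(700, 800, 3)
```

View pics/f1.png

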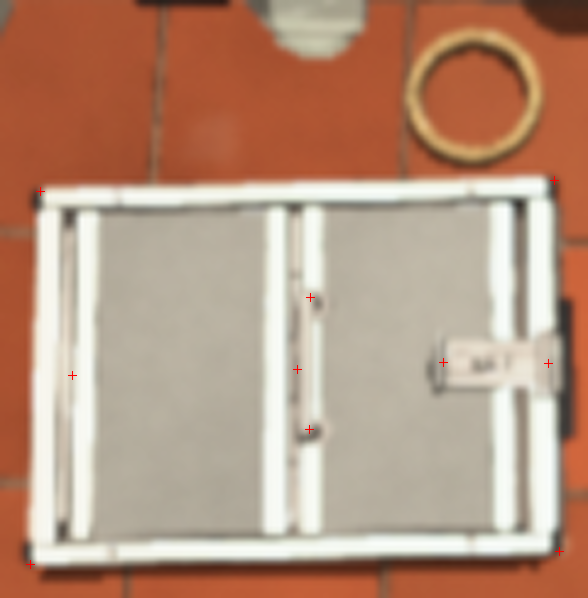

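View pics/f2.png

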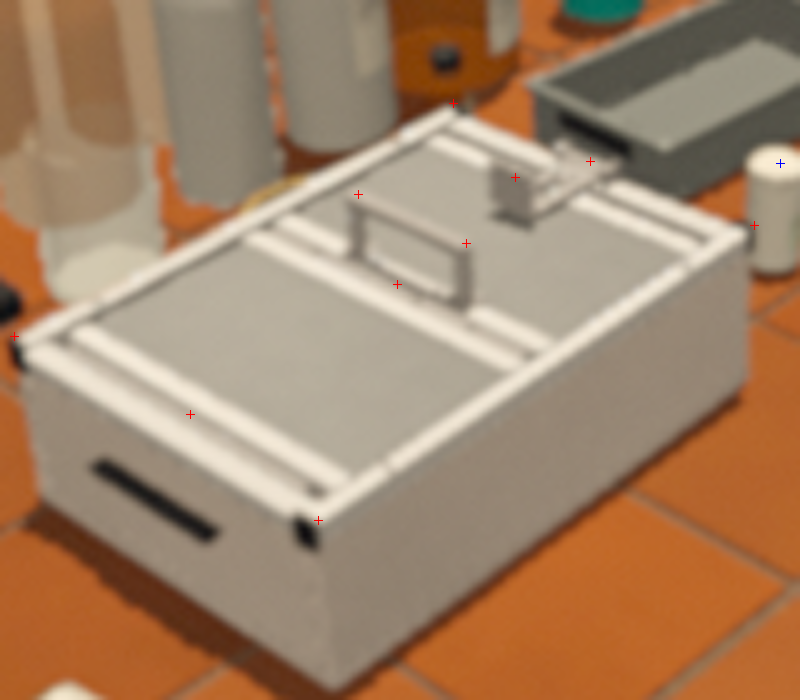

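Emit:
play_rows --pt "0.39 0.632 0.0" --pt "0.39 0.632 0.0" --pt "0.39 0.632 0.0" --pt "0.39 0.632 0.0" --pt "0.39 0.632 0.0" --pt "0.39 0.632 0.0" --pt "0.39 0.632 0.0" --pt "0.39 0.632 0.0" --pt "0.39 0.632 0.0" --pt "0.39 0.632 0.0" --pt "0.39 0.632 0.0" --pt "0.39 0.632 0.0" --yaw '[1.296,1.296,1.296,1.296,1.296,1.296,1.296,1.296,1.296,1.296,1.296,1.296]' --hand 0.6 --force 15

```text
clock: 1.75
eef_pos: [562.1, 111.6, 205.3]
eef_rot: [-3.142, 0.0, 1.613]
wrist_force: [1.3, -0.1, -0.3]
finger_gap: 56.4
finger_force: 0.0
```

Emit:
play_rows --pt "0.002 0 -0.05" --pt "0.002 0 -0.09" --pt "0.002 0 -0.101" --pt "0.002 0 -0.101" --yaw '[0,0,0,0]'

```text
clock: 2.25
eef_pos: [563.6, 109.3, 105.0]
eef_rot: [3.141, -0.0, 1.613]
wrist_force: [0.4, -0.1, 1.2]
finger_gap: 56.5
finger_force: 0.0
```

Emit:
play_rows --pt "0 0 0" --pt "0 0 0" --pt "0 0 0" --pt "0 0 0" --yaw '[0,0,0,0]' --hand 0.2

```text
clock: 2.75
eef_pos: [565.4, 109.6, 105.9]
eef_rot: [3.136, -0.001, 1.612]
wrist_force: [11.4, 1.7, -0.1]
finger_gap: 31.7
finger_force: 15.0
```

Emit:
play_rows --pt "0.002 -0.001 0.004" --pt "0.003 -0.006 0.012" --pt "0.004 -0.018 0.027" --pt "0.005 -0.035 0.038" --pt "0.005 -0.054 0.043" --pt "0.006 -0.073 0.043" --pt "0.007 -0.092 0.037" --pt "0.008 -0.108 0.025" --pt "0.008 -0.113 0.02" --pt "0.008 -0.113 0.02" --yaw '[0,0,0,0,0,0,0,0,0,0]'

```text
clock: 4.0
eef_pos: [571.4, -5.3, 124.3]
eef_rot: [-3.142, 0.001, 1.612]
wrist_force: [-2.6, -5.8, 6.1]
finger_gap: 31.5
finger_force: 15.0
```

Emit:
play_rows --pt "0 0 0" --pt "0 0 0" --pt "0 0 0.06" --pt "0 0 0.12" --pt "0 0 0.12" --yaw '[0,0,0,0,0]' --hand 0.6

```text
clock: 4.62
eef_pos: [572.8, -3.5, 249.1]
eef_rot: [3.134, 0.001, 1.613]
wrist_force: [0.1, -0.6, -1.2]
finger_gap: 56.7
finger_force: 0.0
```

Emit:
play_rows --pt "-0.011 0.19 0" --pt "-0.011 0.19 0" --pt "-0.011 0.19 0" --pt "-0.011 0.19 0" --pt "-0.011 0.19 0" --pt "-0.011 0.19 0" --pt "-0.011 0.19 0" --pt "-0.011 0.19 0" --pt "-0.011 0.19 0" --pt "-0.011 0.19 0" --yaw '[-1.571,-1.571,-1.571,-1.571,-1.571,-1.571,-1.571,-1.571,-1.571,-1.571]'

```text
clock: 5.88
eef_pos: [560.1, 186.5, 243.4]
eef_rot: [3.141, 0.001, 0.043]
wrist_force: [0.8, 0.2, -0.1]
finger_gap: 56.1
finger_force: 0.0
```

Run:
```python
from h import *
s=telemetry.read_state(); print(s['eef_pos'],s['eef_rot'],s['joints'])
c=shot('scene'); cv2.imwrite('pics/s1.png',cv2.resize(c['pixels'][120:320,180:440,::-1],None,fx=3,fy=3,interpolation=3)[:600,:800])
```

```text
[560.08541003 186.4700853  243.41813102] [3.14138753e+00 1.31147776e-03 4.28696512e-02] [2.59310489e-01 3.66870110e-01 1.34432212e+00 8.21050151e-05
 1.43172535e+00 1.78722559e+00]
```

View pics/s1.png

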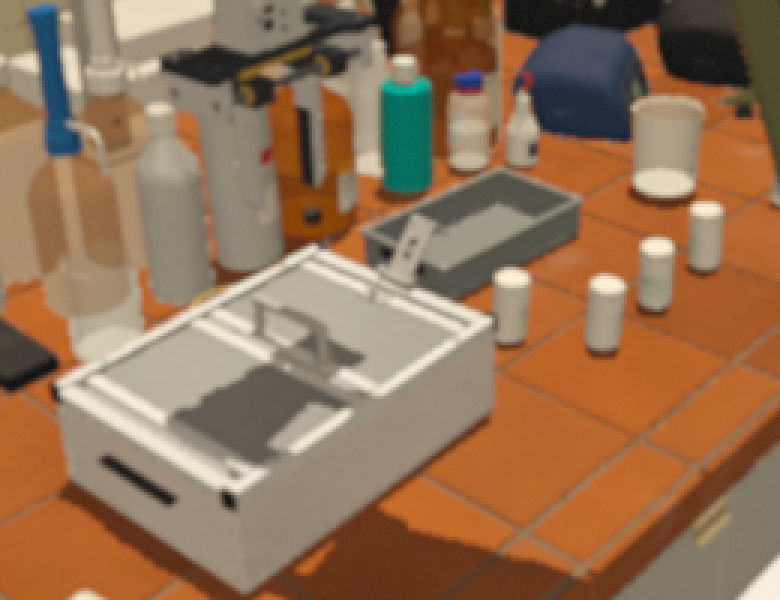

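Emit:
play_rows --pt "0 0 -0.06" --pt "0 0 -0.11" --pt "0 0 -0.131" --pt "0 0 -0.131" --yaw '[0,0,0,0]'

```text
clock: 6.42
eef_pos: [559.5, 186.2, 111.8]
eef_rot: [3.141, 0.003, 0.044]
wrist_force: [0.6, 1.0, 0.7]
finger_gap: 56.6
finger_force: 0.0
```

Emit:
play_rows --pt "0 0 0" --pt "0 0 0" --pt "0 0 0" --pt "0 0 0" --pt "0 0 0" --yaw '[0,0,0,0,0]' --hand 0.0 --force 15

```text
clock: 7.05
eef_pos: [560.4, 187.9, 113.8]
eef_rot: [-3.138, -0.001, 0.042]
wrist_force: [-2.9, 27.6, 4.3]
finger_gap: 9.9
finger_force: 13.6
```

Emit:
play_rows --pt "0 0.002 0.006" --pt "0 -0.001 0.018" --pt "0 -0.001 0.027" --pt "0 -0.001 0.036" --pt "0 0.001 0.046" --pt "0 0.003 0.056" --yaw '[0,0,0,0,0,0]'

```text
clock: 7.8
eef_pos: [559.9, 189.2, 169.4]
eef_rot: [3.141, 0.002, 0.041]
wrist_force: [0.0, 4.8, -7.6]
finger_gap: 9.2
finger_force: 15.0
```

Emit:
play_rows --pt "0 0.005 0.009" --pt "0 0.011 0.016" --pt "0 0.02 0.023" --pt "-0.001 0.029 0.029" --pt "-0.002 0.04 0.033" --pt "-0.002 0.05 0.036" --pt "-0.003 0.06 0.037" --pt "-0.003 0.069 0.038" --pt "-0.003 0.077 0.038" --pt "-0.003 0.084 0.0375" --pt "-0.003 0.085 0.0375" --pt "-0.003 0.085 0.0375" --yaw '[0,0,0,0,0,0,0,0,0,0,0,0]'

```text
clock: 9.3
eef_pos: [556.9, 272.3, 206.6]
eef_rot: [3.137, 0.003, 0.041]
wrist_force: [-7.6, -17.8, 1.2]
finger_gap: 9.2
finger_force: 15.0
```

Emit:
play_rows --pt "0 -0.001 0" --pt "0 -0.001 0" --pt "0 -0.001 0.05" --pt "0 -0.001 0.09" --pt "0 -0.001 0.09" --yaw '[0,0,0,0,0]' --hand 0.2

```text
clock: 9.93
eef_pos: [558.1, 274.2, 300.6]
eef_rot: [-3.139, -0.006, 0.042]
wrist_force: [-0.0, 0.2, -0.9]
finger_gap: 19.1
finger_force: 0.0
```

Run:
```python
from h import *
s=telemetry.read_state(); print(s['eef_pos'],s['eef_rot'])
c=shot('scene'); t=shot('top')
im=np.zeros((600,800,3),np.uint8)
im[:,:]=0
a=cv2.resize(c['pixels'][100:300,180:440,::-1],None,fx=1.5,fy=1.5); b=cv2.resize(t['pixels'][120:310,160:560,::-1],None,fx=2,fy=2)
im[:300,:390]=a; 
im=np.vstack([im[:220*1+0],]) if 0 else im
im=np.zeros((600,800,3),np.uint8); im[:210,:273]=cv2.resize(a,(273,210)); im[215:595,:800]=b
cv2.imwrite('pics/s2.png',im)
```

```text
[558.09277319 274.24140937 300.6162767 ] [-3.13891154 -0.00614058  0.04227843]
```

View pics/s2.png

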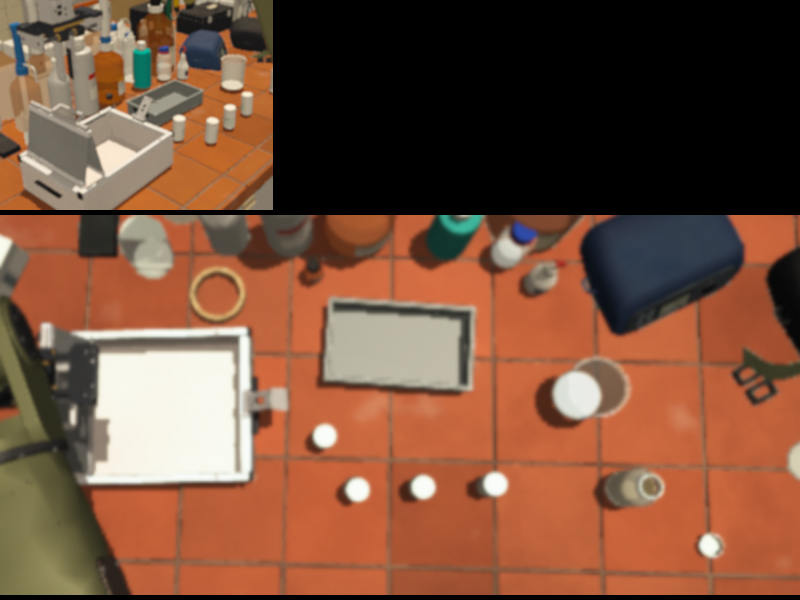

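```bash
cat >> h.py <<'E'
def jars():
    c=shot('top'); im=c['pixels'].astype(int); m=((im.min(2)>170)&(im.max(2)-im.min(2)<45)).astype(np.uint8)
    n,l,st,ce=cv2.connectedComponentsWithStats(m)
    return [(ce[i].round(1).tolist(),int(st[i,4]),at(c,ce[i],68)[0,:2].round(1).tolist()) for i in range(1,n) if 60<st[i,4]<250 and 200<ce[i,1]<300 and st[i,2]<17 and st[i,3]<17]
def feel(k=8):
    F=[]
    for i in range(k): eyes.camera('top'); F.append(telemetry.read_state()['wrist_force'])
    return np.mean(F,0).round(2),np.std(F,0).round(2)
E
python3 -c "
from h import *
for j in jars(): print(j)
print(feel(4))"
```

```text
([322.0, 230.0], 97, [523.6, -72.6])
([407.2, 254.0], 104, [456.5, -333.2])
([371.2, 255.5], 103, [449.5, -223.6])
([338.3, 257.0], 100, [442.8, -123.8])
([514.2, 285.0], 79, [372.6, -651.0])
(array([ 0.15,  0.42, -0.21]), array([0.32, 0.38, 0.2 ]))
```

Emit:
play_rows --pt "-0.034 -0.347 0" --pt "-0.034 -0.347 0" --pt "-0.034 -0.347 0" --pt "-0.034 -0.347 -0.1" --pt "-0.034 -0.347 -0.15" --pt "-0.034 -0.347 -0.17" --pt "-0.034 -0.347 -0.17" --pt "-0.034 -0.347 -0.17" --pt "-0.034 -0.347 -0.17" --pt "-0.034 -0.347 -0.22" --pt "-0.034 -0.347 -0.26" --pt "-0.034 -0.347 -0.274" --yaw '[1.571,1.571,1.571,1.571,1.571,1.571,1.571,1.571,1.571,1.571,1.571,1.571]' --hand 0.65

```text
clock: 11.78
eef_pos: [522.2, -73.4, 20.8]
eef_rot: [-3.138, -0.001, 1.613]
wrist_force: [0.1, 0.4, -0.0]
finger_gap: 61.3
finger_force: 0.0
```

Emit:
play_rows --pt "0 0 0" --pt "0 0 0" --pt "0 0 0" --pt "0 0 0" --yaw '[0,0,0,0]' --hand 0.2

```text
clock: 12.28
eef_pos: [524.3, -73.7, 24.4]
eef_rot: [3.139, 0.001, 1.613]
wrist_force: [0.5, 0.8, 7.0]
finger_gap: 35.8
finger_force: 14.9
```

Emit:
play_rows --pt "0 0 0.06" --pt "0 0 0.12" --pt "0 0 0.17" --pt "0 0 0.17" --pt "0 0 0.17" --yaw '[0,0,0,0,0]'

```text
clock: 12.9
eef_pos: [522.7, -73.5, 191.8]
eef_rot: [-3.14, -0.0, 1.613]
wrist_force: [0.1, -0.6, -4.1]
finger_gap: 35.2
finger_force: 15.0
```

```bash
python3 -c "
from h import *
print(feel(6)); s=telemetry.read_state(); print(s['eef_pos'],s['eef_rot'],s['finger_gap'],s['moment'],s['clock'])
for j in jars(): print(j)"
```

```text
(array([ 0.27,  0.59, -2.96]), array([0.33, 0.23, 0.62]))
[523.07981703 -73.56844648 192.07033299] [-3.14006715e+00 -3.65927999e-04  1.61279851e+00] 34.9611536274665 [ 0.00389958 -0.0087777   0.01641481] 13.2
([407.2, 254.0], 104, [456.5, -333.2])
([371.2, 255.5], 103, [449.5, -223.6])
([514.2, 285.0], 79, [372.6, -651.0])
```

Emit:
play_rows --pt "-0.003 0.06 0.01" --pt "-0.006 0.12 0.01" --pt "-0.009 0.18 0.01" --pt "-0.013 0.235 0" --pt "-0.013 0.2415 -0.05" --pt "-0.013 0.2415 -0.1" --pt "-0.013 0.2415 -0.14" --pt "-0.013 0.2415 -0.155" --pt "-0.013 0.2415 -0.161" --pt "-0.013 0.2415 -0.161" --yaw '[0,0,0,0,0,0,0,0,0,0]'

```text
clock: 14.5
eef_pos: [511.1, 168.1, 33.3]
eef_rot: [3.14, -0.0, 1.613]
wrist_force: [0.7, 0.3, -2.3]
finger_gap: 35.4
finger_force: 15.0
```

Emit:
play_rows --pt "0 0 0" --pt "0 0 0" --pt "0 0 0.05" --pt "0 0 0.11" --pt "0 0 0.16" --pt "0 0 0.16" --yaw '[0,0,0,0,0,0]' --hand 0.6

```text
clock: 15.25
eef_pos: [511.9, 168.2, 196.3]
eef_rot: [3.134, -0.002, 1.613]
wrist_force: [0.2, -0.3, -0.5]
finger_gap: 56.8
finger_force: 0.0
```

```bash
python3 -c "
from h import *
s=telemetry.read_state(); print(s['eef_pos'],s['clock'])
for j in jars(): print(j)"
```

```text
[511.86419479 168.24047266 196.25627398] 15.25
([407.2, 254.0], 104, [456.5, -333.2])
([371.2, 255.5], 103, [449.5, -223.6])
([338.3, 257.0], 100, [442.8, -123.8])
([514.2, 285.0], 79, [372.6, -651.0])
```

Emit:
play_rows --pt "-0.012 -0.06 0" --pt "-0.026 -0.12 0" --pt "-0.04 -0.18 0" --pt "-0.055 -0.24 0" --pt "-0.068 -0.292 0" --pt "-0.068 -0.292 -0.05" --pt "-0.068 -0.292 -0.1" --pt "-0.068 -0.292 -0.15" --pt "-0.068 -0.292 -0.17" --pt "-0.068 -0.292 -0.17" --yaw '[0,0,0,0,0,0,0,0,0,0]' --hand 0.65

```text
clock: 16.55
eef_pos: [440.8, -123.6, 19.9]
eef_rot: [-3.137, -0.002, 1.613]
wrist_force: [-0.4, 0.1, 1.2]
finger_gap: 61.2
finger_force: 0.0
```

Emit:
play_rows --pt "0 0 0" --pt "0 0 0" --pt "0 0 0" --pt "0 0 0" --yaw '[0,0,0,0]' --hand 0.2

```text
clock: 17.05
eef_pos: [442.8, -124.2, 22.6]
eef_rot: [3.14, 0.0, 1.613]
wrist_force: [0.6, 0.3, 4.5]
finger_gap: 35.6
finger_force: 14.9
```

Emit:
play_rows --pt "0 0 0.06" --pt "0 0 0.12" --pt "0 0 0.17" --pt "0 0 0.17" --pt "0 0 0.17" --yaw '[0,0,0,0,0]'

```text
clock: 17.68
eef_pos: [441.9, -124.0, 191.1]
eef_rot: [-3.141, -0.0, 1.613]
wrist_force: [0.6, 0.0, -1.0]
finger_gap: 35.4
finger_force: 14.8
```

```bash
python3 -c "
from h import *
print(feel(6)); s=telemetry.read_state(); print(s['eef_pos'],s['finger_gap'],s['clock'])
for j in jars(): print(j)"
```

```text
(array([-0.1 ,  0.22,  0.03]), array([0.48, 0.56, 0.63]))
[ 442.12388213 -124.04675508  191.21535879] 35.734917515095844 17.975
([407.2, 254.0], 104, [456.5, -333.2])
([514.2, 285.0], 79, [372.6, -651.0])
```

Emit:
play_rows --pt "0.055 -0.002 0" --pt "0.115 -0.004 0" --pt "0.175 -0.006 0" --pt "0.229 -0.006 0" --pt "0.229 -0.006 -0.05" --pt "0.229 -0.006 -0.1" --pt "0.229 -0.006 -0.145" --pt "0.229 -0.006 -0.16" --pt "0.229 -0.006 -0.165" --pt "0.229 -0.006 -0.165" --yaw '[0,0,0,0,0,0,0,0,0,0]'

```text
clock: 19.27
eef_pos: [672.1, -130.3, 28.5]
eef_rot: [3.14, 0.001, 1.613]
wrist_force: [-0.1, 0.8, 0.3]
finger_gap: 35.9
finger_force: 14.8
```

Emit:
play_rows --pt "0 0 0" --pt "0 0 0" --pt "0 0 0.05" --pt "0 0 0.11" --pt "0 0 0.165" --pt "0 0 0.165" --yaw '[0,0,0,0,0,0]' --hand 0.6

```text
clock: 20.02
eef_pos: [672.9, -130.5, 197.8]
eef_rot: [3.133, 0.003, 1.613]
wrist_force: [0.0, 0.5, -1.2]
finger_gap: 56.6
finger_force: 0.0
```

```bash
python3 -c "
from h import *
s=telemetry.read_state(); print(s['eef_pos'],s['clock'])
for j in jars(): print(j)"
```

```text
[ 672.87285008 -130.47033138  197.84948232] 20.025
([407.2, 254.0], 104, [456.5, -333.2])
([371.2, 255.5], 103, [449.5, -223.6])
([514.2, 285.0], 79, [372.6, -651.0])
```

Emit:
play_rows --pt "-0.055 -0.023 0" --pt "-0.11 -0.046 0" --pt "-0.165 -0.07 0" --pt "-0.222 -0.0935 0" --pt "-0.222 -0.0935 0" --pt "-0.222 -0.0935 -0.05" --pt "-0.222 -0.0935 -0.1" --pt "-0.222 -0.0935 -0.15" --pt "-0.222 -0.0935 -0.17" --pt "-0.222 -0.0935 -0.17" --yaw '[0,0,0,0,0,0,0,0,0,0]' --hand 0.65

```text
clock: 21.32
eef_pos: [448.7, -222.6, 19.9]
eef_rot: [-3.138, -0.002, 1.613]
wrist_force: [0.9, -0.2, -0.4]
finger_gap: 61.0
finger_force: 0.0
```

Emit:
play_rows --pt "0 0 0" --pt "0 0 0" --pt "0 0 0" --pt "0 0 0" --yaw '[0,0,0,0]' --hand 0.2

```text
clock: 21.82
eef_pos: [449.7, -223.8, 22.6]
eef_rot: [3.14, 0.001, 1.613]
wrist_force: [-0.1, 0.6, 6.0]
finger_gap: 35.5
finger_force: 15.0
```

Emit:
play_rows --pt "0 0 0.06" --pt "0 0 0.12" --pt "0 0 0.17" --pt "0 0 0.17" --pt "0 0 0.17" --yaw '[0,0,0,0,0]'

```text
clock: 22.45
eef_pos: [448.8, -223.3, 190.6]
eef_rot: [-3.14, -0.001, 1.613]
wrist_force: [0.5, -0.1, -3.6]
finger_gap: 35.4
finger_force: 15.0
```

```bash
python3 -c "
from h import *
print(feel(6)); s=telemetry.read_state(); print(s['eef_pos'],s['finger_gap'],s['clock'])
for j in jars(): print(j)"
```

```text
(array([ 0.12,  0.07, -3.02]), array([0.41, 0.25, 0.55]))
[ 449.12494848 -223.50658285  191.10734794] 35.11337683775216 22.75
([514.2, 285.0], 79, [372.6, -651.0])
```

Emit:
play_rows --pt "0.02 0.05 0.01" --pt "0.043 0.107 0.01" --pt "0.066 0.163 0.01" --pt "0.089 0.22 0.01" --pt "0.112 0.277 0.01" --pt "0.136 0.334 0.01" --pt "0.158 0.39 0" --pt "0.1605 0.3955 -0.05" --pt "0.1605 0.3955 -0.1" --pt "0.1605 0.3955 -0.145" --pt "0.1605 0.3955 -0.16" --pt "0.1605 0.3955 -0.161" --yaw '[0,0,0,0,0,0,0,0,0,0,0,0]'

```text
clock: 24.3
eef_pos: [609.9, 171.9, 31.0]
eef_rot: [-3.141, 0.0, 1.613]
wrist_force: [0.1, 0.6, -2.9]
finger_gap: 35.5
finger_force: 15.0
```

Emit:
play_rows --pt "0 0 0" --pt "0 0 0" --pt "0 0 0" --pt "0 0 0.05" --pt "0 0 0.11" --pt "0 0 0.161" --pt "0 0 0.161" --yaw '[0,0,0,0,0,0,0]' --hand 0.6

```text
clock: 25.18
eef_pos: [611.3, 172.2, 196.9]
eef_rot: [3.134, -0.001, 1.613]
wrist_force: [0.1, 1.3, -0.8]
finger_gap: 56.4
finger_force: 0.0
```

```bash
python3 -c "
from h import *
s=telemetry.read_state(); print(s['eef_pos'],s['clock'])
for j in jars(): print(j)"
```

```text
[611.30109713 172.23738995 196.93574199] 25.175
([407.2, 254.0], 104, [456.5, -333.2])
([514.2, 285.0], 79, [372.6, -651.0])
```

Last visible jar at (456, -333).

Emit:
play_rows --pt "-0.015 -0.05 0" --pt "-0.031 -0.103 0" --pt "-0.048 -0.158 0" --pt "-0.065 -0.214 0" --pt "-0.082 -0.27 0" --pt "-0.099 -0.326 0" --pt "-0.116 -0.382 0" --pt "-0.133 -0.438 0" --pt "-0.15 -0.49 0" --pt "-0.154 -0.505 0" --pt "-0.154 -0.505 -0.05" --pt "-0.154 -0.505 -0.1" --yaw '[0,0,0,0,0,0,0,0,0,0,0,0]' --hand 0.65

```text
clock: 26.72
eef_pos: [455.8, -332.3, 90.0]
eef_rot: [-3.141, -0.0, 1.613]
wrist_force: [0.5, -0.3, -0.8]
finger_gap: 61.1
finger_force: 0.0
```

Emit:
play_rows --pt "0 0 -0.05" --pt "0 0 -0.07" --pt "0 0 -0.07" --yaw '[0,0,0]'

```text
clock: 27.1
eef_pos: [455.2, -331.6, 20.0]
eef_rot: [-3.139, -0.003, 1.613]
wrist_force: [0.6, 0.3, 0.5]
finger_gap: 61.0
finger_force: 0.0
```

Emit:
play_rows --pt "0 0 0" --pt "0 0 0" --pt "0 0 0" --pt "0 0 0" --yaw '[0,0,0,0]' --hand 0.2

```text
clock: 27.6
eef_pos: [456.1, -333.4, 22.7]
eef_rot: [3.141, 0.001, 1.613]
wrist_force: [0.3, 0.2, 5.5]
finger_gap: 35.4
finger_force: 14.9
```

Emit:
play_rows --pt "0 0 0.06" --pt "0 0 0.12" --pt "0 0 0.17" --pt "0 0 0.17" --pt "0 0 0.17" --yaw '[0,0,0,0,0]'

```text
clock: 28.22
eef_pos: [455.5, -332.8, 190.9]
eef_rot: [-3.141, -0.001, 1.613]
wrist_force: [0.1, 0.9, -0.7]
finger_gap: 35.5
finger_force: 14.9
```

```bash
python3 -c "
from h import *
print(feel(6)); s=telemetry.read_state(); print(s['eef_pos'],s['finger_gap'],s['clock'])
for j in jars(): print(j)"
```

```text
(array([-0.36,  0.01, -0.29]), array([0.44, 0.72, 0.58]))
[ 455.66425444 -333.01344709  191.13159746] 35.7137519425012 28.525
([514.2, 285.0], 79, [372.6, -651.0])
```

Emit:
play_rows --pt "0.05 0.022 0" --pt "0.105 0.046 0" --pt "0.16 0.07 0" --pt "0.2115 0.093 0" --pt "0.2115 0.093 -0.05" --pt "0.2115 0.093 -0.1" --pt "0.2115 0.093 -0.145" --pt "0.2115 0.093 -0.16" --pt "0.2115 0.093 -0.165" --pt "0.2115 0.093 -0.165" --yaw '[0,0,0,0,0,0,0,0,0,0]'

```text
clock: 29.82
eef_pos: [668.1, -240.4, 28.6]
eef_rot: [3.14, 0.001, 1.613]
wrist_force: [-0.2, 0.1, -0.1]
finger_gap: 35.4
finger_force: 14.9
```

Emit:
play_rows --pt "0 0 0" --pt "0 0 0" --pt "0 0 0.05" --pt "0 0 0.11" --pt "0 0 0.165" --pt "-0.05 0.03 0.2" --pt "-0.1 0.06 0.2" --pt "-0.1 0.06 0.2" --yaw '[0,0,0,0,0,0,0,0]' --hand 0.6

```text
clock: 30.82
eef_pos: [564.2, -178.2, 227.7]
eef_rot: [-3.141, -0.0, 1.614]
wrist_force: [0.7, -0.4, 1.8]
finger_gap: 56.5
finger_force: 0.0
```

Run:
```python
from h import *
s=telemetry.read_state(); print(s['eef_pos'],s['eef_rot'],s['clock'])
c=shot('scene'); t=shot('top')
im=np.zeros((600,800,3),np.uint8); im[:275,:440]=cv2.resize(c['pixels'][:,:,::-1],(440,275),interpolation=cv2.INTER_AREA); im[:275,445:800]=cv2.resize(c['pixels'][145:320,190:416,::-1],(355,275)); im[278:600]=cv2.resize(t['pixels'][130:310,100:547,::-1],(800,322))
cv2.imwrite('pics/s3.png',im)
```

```text
[ 564.21778794 -178.16354924  227.67418824] [-3.14060150e+00 -4.74118138e-04  1.61376782e+00] 30.825
```

View pics/s3.png

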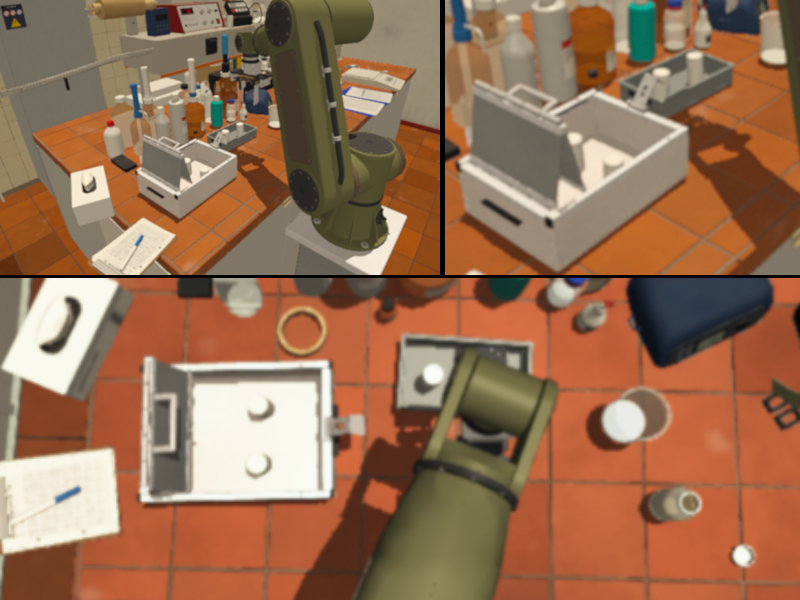

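Run:
```python
from h import *
s=shot('scene'); t=shot('top'); print(proj(s,[(373,-651,34)]))
u,v=proj(s,[(373,-651,34)])[0].astype(int)
im=np.zeros((400,800,3),np.uint8); im[:,:400]=cv2.resize(t['pixels'][265:305,495:535,::-1],(400,400),interpolation=2)
a=cv2.imread('pics/scene0.png'); b=a[max(0,v-25):v+25,max(0,u-25):u+25]
im[:,400:]=cv2.resize(b,(400,400),interpolation=2)
cv2.imwrite('pics/s4.png',im)
```

```text
[[476.88980715 174.62118462]]
```

View pics/s4.png

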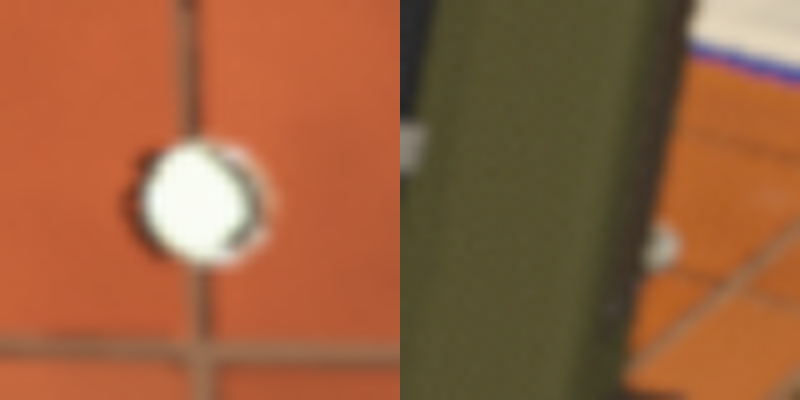

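Emit:
play_rows --pt "-0.001 0.03 0.05" --pt "-0.001 0.07 0.075" --pt "-0.002 0.13 0.075" --pt "-0.003 0.19 0.075" --pt "-0.004 0.25 0.075" --pt "-0.005 0.31 0.075" --pt "-0.006 0.37 0.075" --pt "-0.007 0.43 0.075" --pt "-0.007 0.451 0.075" --pt "-0.007 0.451 0.075" --pt "-0.007 0.451 0.075" --pt "-0.007 0.451 0.075" --yaw '[-1.571,-1.571,-1.571,-1.571,-1.571,-1.571,-1.571,-1.571,-1.571,-1.571,-1.571,-1.571]' --hand 0.23

```text
clock: 32.52
eef_pos: [560.9, 269.8, 302.1]
eef_rot: [3.142, -0.0, 0.042]
wrist_force: [0.0, -0.1, -0.3]
finger_gap: 21.5
finger_force: 0.0
```

Run:
```python
from h import *
st=telemetry.read_state(); print(st['eef_pos'],st['eef_rot'],st['finger_gap'],st['clock'])
s=shot('scene')
p=[559,200,.042]; a=1.35
P=[(x,140-154*np.cos(a)-38*np.sin(a),92+126*np.sin(a)+38*np.cos(a)) for x in(-40,0,40)]
W=chest(p,P); print(W)
im=cv2.resize(s['pixels'][100:250,180:330,::-1],(600,600),interpolation=2)
for q in (proj(s,W)-[180,100])*4: cv2.drawMarker(im,tuple(int(v) for v in q),(0,0,255),0,12,1)
cv2.imwrite('pics/s5.png',im)
```

```text
[560.89760089 269.7553858  302.05492882] [ 3.14157558e+00 -2.42983891e-04  4.15952716e-02] 21.543051174704747 32.525
[[516.1299189  267.45495502 223.2633972 ]
 [556.09464408 269.13446115 223.2633972 ]
 [596.05936927 270.81396727 223.2633972 ]]
```

View pics/s5.png

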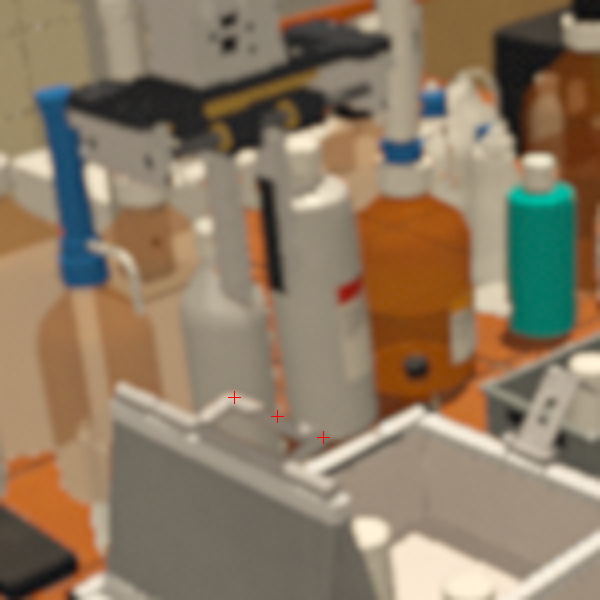

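Emit:
play_rows --pt "-0.002 0.001 -0.03" --pt "-0.002 0.001 -0.065" --pt "-0.002 0.001 -0.09" --pt "-0.002 0.001 -0.095" --pt "-0.002 0.001 -0.095" --yaw '[0,0,0,0,0]'

```text
clock: 33.2
eef_pos: [558.7, 271.6, 207.9]
eef_rot: [-3.141, -0.001, 0.042]
wrist_force: [-1.1, -0.0, 0.1]
finger_gap: 21.8
finger_force: 0.0
```

Emit:
play_rows --pt "0 0 0" --pt "0 0 0" --pt "0 0 0" --yaw '[0,0,0]' --hand 0.0 --force 15

```text
clock: 33.58
eef_pos: [558.7, 272.0, 208.0]
eef_rot: [-3.141, -0.002, 0.042]
wrist_force: [0.8, -1.1, 6.3]
finger_gap: 8.9
finger_force: 15.0
```

Emit:
play_rows --pt "0 -0.006 0.0005" --pt "0.001 -0.014 0.0003" --pt "0.001 -0.023 -0.0005" --pt "0.001 -0.033 -0.002" --pt "0.002 -0.044 -0.005" --pt "0.002 -0.055 -0.009" --pt "0.003 -0.064 -0.015" --pt "0.003 -0.0715 -0.021" --pt "0.003 -0.078 -0.029" --pt "0.003 -0.0826 -0.0375" --yaw '[0,0,0,0,0,0,0,0,0,0]'

```text
clock: 34.83
eef_pos: [561.4, 189.8, 168.6]
eef_rot: [-3.14, -0.0, 0.042]
wrist_force: [6.9, 13.4, -4.4]
finger_gap: 9.5
finger_force: 15.0
```

Emit:
play_rows --pt "0 -0.003 -0.01" --pt "0 -0.005 -0.0203" --pt "0 -0.005 -0.029" --pt "0 -0.0045 -0.0374" --pt "0 -0.003 -0.047" --pt "0 -0.001 -0.0558" --pt "0 -0.0005 -0.058" --pt "0 -0.0005 -0.058" --yaw '[0,0,0,0,0,0,0,0]'

```text
clock: 35.83
eef_pos: [561.3, 188.6, 110.6]
eef_rot: [3.141, 0.0, 0.042]
wrist_force: [5.7, -0.9, -2.6]
finger_gap: 9.3
finger_force: 15.0
```

Emit:
play_rows --pt "0 0 0" --pt "0 0 0" --pt "0 0 0.04" --pt "0 0 0.07" --pt "0 0 0.07" --yaw '[0,0,0,0,0]' --hand 0.3

```text
clock: 36.45
eef_pos: [561.9, 189.0, 183.5]
eef_rot: [-3.141, -0.003, 0.042]
wrist_force: [0.9, -0.1, -0.9]
finger_gap: 27.9
finger_force: 0.0
```

Emit:
play_rows --pt "0 0 0" --pt "0 0 0" --pt "0 0 0" --pt "0 0 -0.03" --pt "0 0 -0.04" --pt "0 0 -0.044" --pt "0 0 -0.046" --yaw '[0,0,0,0,0,0,0]' --hand 0.0

```text
clock: 37.33
eef_pos: [561.6, 188.8, 135.9]
eef_rot: [-3.141, -0.001, 0.042]
wrist_force: [0.1, 0.6, 0.0]
finger_gap: 0.5
finger_force: 0.0
```

Emit:
play_rows --pt "0 0 -0.002" --pt "0 0 -0.003" --pt "0 0 -0.003" --yaw '[0,0,0]'

```text
clock: 37.7
eef_pos: [561.9, 188.9, 134.7]
eef_rot: [-3.141, -0.003, 0.042]
wrist_force: [-5.5, -1.5, 14.5]
finger_gap: 0.7
finger_force: 7.2
```

Emit:
play_rows --pt "0 0 0.05" --pt "0 -0.02 0.095" --pt "0.003 -0.08 0.095" --pt "0.006 -0.14 0.095" --pt "0.01 -0.195 0.095" --pt "0.01 -0.195 0.095" --pt "0.01 -0.195 0.095" --pt "0.01 -0.195 0.095" --pt "0.01 -0.195 0.095" --pt "0.01 -0.195 0.095" --pt "0.01 -0.195 0.095" --pt "0.01 -0.195 0.095" --yaw '[0,1.571,1.571,1.571,1.571,1.571,1.571,1.571,1.571,1.571,1.571,1.571]' --hand 0.6

```text
clock: 39.2
eef_pos: [571.4, -6.2, 227.7]
eef_rot: [3.141, 0.0, 1.61]
wrist_force: [0.1, 0.5, -0.3]
finger_gap: 56.2
finger_force: 0.0
```

Run:
```python
from h import *
st=telemetry.read_state(); print(st['eef_pos'],st['eef_rot'],st['clock'])
s=shot('scene'); p=[559,200,.042]
W=chest(p,[(-16,-152.5-54.8,135.3),(16,-152.5-54.8,135.3),(0,-152.5,101)]); print(W)
im=cv2.resize(s['pixels'][120:270,210:360,::-1],(600,600),interpolation=2)
for q in (proj(s,W)-[210,120])*4: cv2.drawMarker(im,tuple(int(v) for v in q),(0,0,255),0,12,1)
cv2.imwrite('pics/s6.png',im)
```

```text
[571.37189902  -6.22213137 227.67216422] [3.14123958e+00 3.63915580e-05 1.61028407e+00] 39.2
[[551.71815041  -7.78899073 135.3       ]
 [583.68993056  -6.44538583 135.3       ]
 [565.4031171   47.63448523 101.        ]]
```

View pics/s6.png

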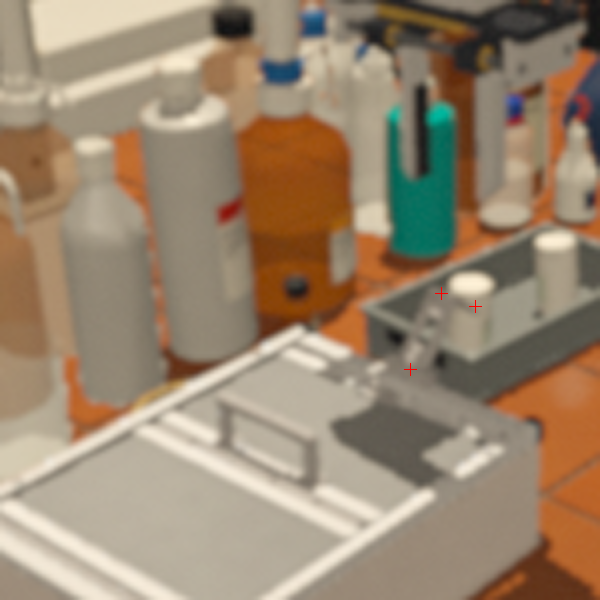

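Emit:
play_rows --pt "0 -0.001 -0.05" --pt "0 -0.001 -0.09" --pt "0 -0.001 -0.109" --pt "0 -0.001 -0.109" --yaw '[0,0,0,0]'

```text
clock: 39.75
eef_pos: [570.8, -7.2, 117.4]
eef_rot: [-3.139, -0.0, 1.612]
wrist_force: [-0.3, 0.1, 0.3]
finger_gap: 56.5
finger_force: 0.0
```

Emit:
play_rows --pt "0 0 0" --pt "0 0 0" --pt "0 0 0" --pt "0 0 0" --yaw '[0,0,0,0]' --hand 0.2

```text
clock: 40.25
eef_pos: [571.5, -7.4, 119.1]
eef_rot: [3.141, 0.0, 1.613]
wrist_force: [-2.5, -0.4, 4.8]
finger_gap: 31.4
finger_force: 15.0
```

Emit:
play_rows --pt "0 0.004 0.005" --pt "0 0.011 0.0127" --pt "-0.001 0.0247 0.022" --pt "-0.002 0.04 0.028" --pt "-0.002 0.057 0.0297" --pt "-0.003 0.073 0.027" --pt "-0.004 0.0885 0.021" --pt "-0.004 0.102 0.011" --pt "-0.005 0.1105 0.001" --pt "-0.005 0.117 -0.01" --pt "-0.005 0.119 -0.016" --pt "-0.005 0.119 -0.016" --yaw '[0,0,0,0,0,0,0,0,0,0,0,0]'

```text
clock: 41.75
eef_pos: [566.1, 112.2, 102.0]
eef_rot: [-3.141, -0.001, 1.613]
wrist_force: [-3.6, 4.9, -0.6]
finger_gap: 31.6
finger_force: 15.0
```

Emit:
play_rows --pt "0 0 0" --pt "0 0 0" --pt "0 0 0" --pt "0 0 0.05" --pt "0 0 0.07" --pt "0 0 0.07" --yaw '[0,0,0,0,0,0]' --hand 0.6

```text
clock: 42.5
eef_pos: [567.0, 111.7, 173.8]
eef_rot: [3.139, -0.0, 1.613]
wrist_force: [-0.6, 0.5, -0.2]
finger_gap: 56.6
finger_force: 0.0
```

Emit:
play_rows --pt "0 -0.001 0" --pt "0 -0.001 0" --pt "0 -0.001 0" --pt "0 -0.001 -0.025" --pt "0 -0.001 -0.034" --pt "0 -0.001 -0.037" --pt "0 -0.001 -0.037" --yaw '[0,0,0,0,0,0,0]' --hand 0.0

```text
clock: 43.38
eef_pos: [566.5, 110.8, 135.9]
eef_rot: [3.141, -0.0, 1.613]
wrist_force: [0.3, 0.3, -0.3]
finger_gap: 0.5
finger_force: 0.0
```

Emit:
play_rows --pt "0 0 -0.002" --pt "0 0 -0.003" --pt "0 0 -0.003" --yaw '[0,0,0]'

```text
clock: 43.75
eef_pos: [566.3, 110.8, 132.5]
eef_rot: [3.142, -0.0, 1.613]
wrist_force: [-0.2, -0.4, -0.1]
finger_gap: 1.0
finger_force: 0.0
```

Emit:
play_rows --pt "0 0 0.05" --pt "0 0 0.1" --pt "-0.03 -0.05 0.12" --pt "-0.06 -0.1 0.12" --pt "-0.1 -0.15 0.12" --pt "-0.1 -0.2 0.12" --pt "-0.1 -0.25 0.12" --pt "-0.1 -0.25 0.12" --yaw '[0,0,0,0,0,0,0,0]'

```text
clock: 44.75
eef_pos: [466.0, -141.7, 252.4]
eef_rot: [-3.142, 0.0, 1.609]
wrist_force: [-0.1, 0.7, 0.2]
finger_gap: 0.5
finger_force: 0.0
```

Run:
```python
from h import *
st=telemetry.read_state(); print(st['eef_pos'],st['clock'])
s=shot('scene');t=shot('top')
im=np.zeros((600,800,3),np.uint8)
im[:400,:440]=cv2.resize(s['pixels'][185:325,195:349,::-1],(440,400),interpolation=2); im[:400,445:]=cv2.resize(t['pixels'][160:270,172:270,::-1][:, :],(355,400),interpolation=2)
im[405:600]=cv2.resize(t['pixels'][140:300,0:640,::-1],(800,195))
cv2.imwrite('pics/s7.png',im)
```

```text
[ 465.97059367 -141.6592295   252.44713757] 44.75
```

View pics/s7.png

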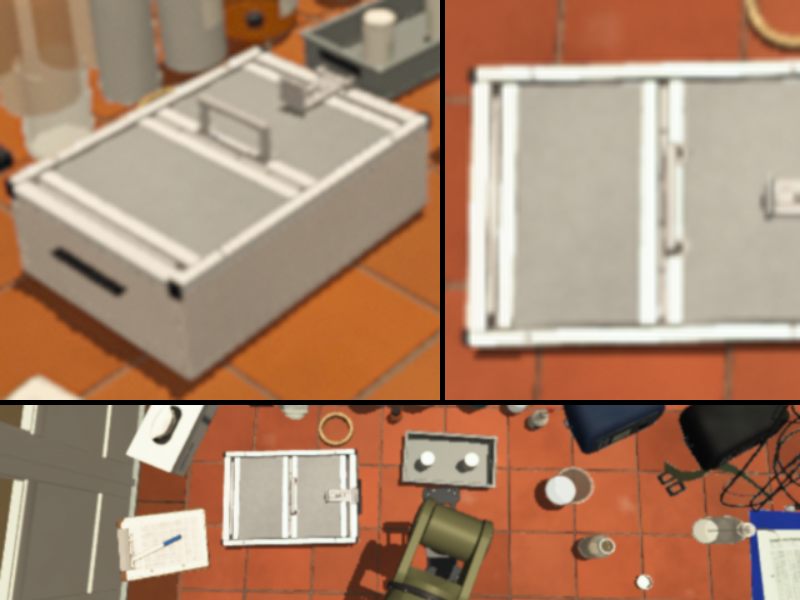

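Run:
```python
from h import *
for n in('scene','top'):
    a=cv2.imread(f'pics/{n}0.png').astype(np.float32); b=shot(n)['pixels'][:,:,::-1].astype(np.float32)
    box=(205,232,285,320) if n=='scene' else (200,228,250,290)
    y0,y1,x0,x1=box; A=a[y0:y1,x0:x1].mean(2);B=np.ascontiguousarray(b[y0:y1,x0:x1]).mean(2)
    print(n,np.abs(A-B).mean(),np.abs(A-B).max(),cv2.phaseCorrelate(A,B))
y0,y1,x0,x1=212,245,258,292
```

```text
scene 2.6338627 4.3333435 ((0.04072654267561049, 0.5276517931425211), 1.0004539251818088)
top 4.3720236 7.3333282 ((0.022878909445147144, 0.02797368881532236), 1.0066174671053887)
```

```bash
python3 -c "
from h import *
print(manip.sign_off())"
```

```text
the job is handed in; nothing more can be done
None
```

The job is handed in at about 45 s: I found four jars, put the two full ones in the chest and the two used-up ones in the returns tray, and the door and hasp are shut again, matching the starting pictures.

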